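# Stop, isolate and lock out a workshop machine with a snap hook

### The arm

A 6-joint arm with a two-finger parallel gripper is mounted at the origin on a cart in front of the work surface, level with it; the furniture and walls round the work are solid. World frame = base frame: x ahead of the robot, y to its left, z up, the work surface at z = 0. Lengths are in m, angles in rad, forces in N, time in s.
With the tool pointing down it reaches from about 0.35 to 0.775 m from the base axis. Payload 5.5 kg.
Tool frame: the origin (TCP) lies at the centre of the arm's flange, where the gripper is bolted on; the fingertips stand 173 mm ahead of it and the grasp point (between the pads) lies 155 mm ahead of it; x points along the fingers, y is the direction in which the jaws open and shut, and the axes are right-handed (so a half turn about x gives the same grasp; the last joint's range is limited). The gripper opens to 85 mm and grips with 20 to 120 N. Pads are 22 mm wide; open, the fingers measure 114 mm over their backs; the gripper's body (76 mm by 85 mm) begins 54 mm behind the grasp point. The pads swing forward as they close: fully open they stand 13 mm farther back than shut.
Start: joints at [-1.468, 0.313, 0.046, 1.304, 0, 1.431], TCP at [0.138, -0.558, 0.405] pointing down, gripper open.
Joint ranges: [-2.76, 2.76], [-0.86, 1.69], [-1.03, 1.26], [-2.2, 2.34], [-1.47, 1.5], [-3.14, 3.14]. Speed limits (rad/s): [2.57, 2.57, 3.14, 3.14, 3.14, 3.14].

### API

Orientations are given as a 3x3 rotation matrix whose columns are the frame's x, y, z axes.
In Python, from workcell import arm gives the robot as it stands. The module is installed in compiled form; this text tells all that it offers. Calls block until the motion is done:
- arm.reach(position, orientation): joint-space move of the TCP to a pose.
- arm.move_straight(position, speed=0.15, rot=None): straight line of the TCP; rot=None keeps the orientation; speed is the mean speed in m/s.
- arm.set_joints(angles): joint-space move.
- arm.ungrasp() and arm.grab(newtons=None): open the fingers fully, or close them until they stop; newtons is the grip in N (None keeps the last).
- arm.wait(seconds).
- arm.ik(position, orientation): joint angles nearest the present ones, or None.
- arm.capture(name): name is "side" or "top"; returns the picture (384x512x3 uint8, red, green, blue); there is no depth.
- arm.camera_info(name): a dict with "vfov" (degrees; the focal length in pixels is half the picture's height over the tangent of half this angle, whatever the lens; pixels are square), "cx", "cy" (the principal point, pixels), "origin" and "orientation" of the camera in the world. Camera axes: x right, y down, z forward; pixel columns grow to the right and rows downward; lengths in m; the calibration is good to about 2 mm. A picture is of the moment at which its call begins. camera_info takes no time and is no camera call.
A pose or a line that the arm cannot do raises arm.IKError and nothing moves.
- arm.hand_in(): hands the job in, once; it reports no verdict.
Readings, each from a call of its own:
- arm.get_time(): time.
- arm.get_joints(): joint angles.
- arm.get_qvel(): joint speeds.
- arm.get_tau(): joint torques, N m.
- arm.get_ee_pos(): TCP position.
- arm.get_orientation(): TCP orientation.
- arm.get_wrist_force(): force on the tool from outside, world axes, zero at the start.
- arm.get_moment(): the same for the moment, N m.
- arm.get_grip_width(): finger opening in m.
Only numpy, scipy, OpenCV 4.12 (cv2) and the standard library are available. Lean on these libraries where they do the work, as an engineer would, in place of code of your own. Each camera call takes 0.05 s, during which the arm holds its last target.

### The job

Lock out the machine: first press the red stop button on the sloping isolator box all the way in, then fold the red slotted isolator lever fully down so that the steel staple stands up through its slot. Then take the snap hook from its stand and clip it onto the staple by pressing its sprung gate against the staple's cross-bar, and let it go there, captive on the staple with the gate sprung shut and the lever still down. Leave the other things on the table where they are.

Things in the scene. Friction and masses are not known exactly. Their poses are not given: they have to be found in the camera images.
- isolator_box: Fixed grey desk-shaped housing, 200 deep, 240 wide, 45 high in front, 148 at the back. Its aluminium face slopes 28 degrees, lower edge to the robot, and carries staple, lever and button. Origin: centre of its underside; x to the back, y left, z up. Its place and yaw change each time.
- staple_bar (a point): Middle of the cross-bar of the fixed upright steel staple (rigid eye). Axes of the face: x up the slope, y left along the bar, z out of the face (28 degrees from vertical). Bar 8 mm thick, centre 61 mm above the face; 44 mm clear between its two legs. With the lever folded, 54 mm are free from the bar's centre down to the lever.
- stop_button_top (a point): Centre of the top of the red round stop button, 36 mm across, in a yellow housing near the face's lower right corner; its top is 23 mm over the face, 45 mm down the slope and 83 mm right of the staple. z out of the face; pressed along -z: 7 mm of travel, 6 N at the end; it springs back.
- stop_button (a joint): Travel of the stop button: 0 out, 0.007 m fully in.
- lever_pad (a point): Top of the black rubber pad (30 x 50 mm) on the red lever, 55 mm from its hinge. Lever: slotted plate 140 long, 80 wide, hinged 100 mm up the slope from the staple, 4 mm over the face. Pushed along the face's -z at 45 mm up the slope from the staple it folds flat; the pad's top is then 53 mm below the bar's centre along z. Axes turn with the lever: x to the hinge, z out of its top.
- isolator_lever (a joint): Angle of the isolator lever: 0 folded flat on the face, up to 1.05 rad raised; starts at 0.6 to 0.95 rad. A stiff hinge (0.13 N m) keeps it where it is left. Its slot runs from 90 to 130 mm from the hinge.
- hook_grip (a point): Centre of the orange grip block of the loose snap hook: 50 long (x), 14 thick (y), 40 high (z). Hook axes: x along its length to the nose, y through its thickness, z from gate up to grip. Pinch the block across y. The hook stands upright in its stand, gate down; its underside is 84 mm below this point.
- hook_mouth (a point): Pressing point on the gate's centre line: hook axes, 9 mm in +x and 79 mm in -z from the grip's centre. Line the staple's bar up with it (6 mm either way in x will do) and push the hook over the bar along the hook's -z: the gate swings in and springs shut below the bar when the bar's centre is 38 to 44 mm inside. The nose may point up or down the slope.
- snap_hook: Flat closed frame of 10 mm steel bar, 80 long, 104 high with grip, about 0.16 kg. Origin: middle of its underside; axes as hook_grip, which is 8 mm in +x and 84 mm in +z. From the mouth point the clear inside reaches 47 mm back and 13 mm ahead in x, and 50 mm up in z (the spine).
- hook_eye (a point): Middle of the clear inside of the hook's frame: hook axes, 17 mm in -x and 25 mm in +z from the mouth point.
- hook_gate (a joint): Angle of the brass gate (8 thick, 36 long, pivoted 28 mm behind the mouth point): 0 shut, up to 1.25 rad swung inward. Sprung: about 2 to 4 N at the mouth point.
- hook_stand: Fixed wooden stand of the hook: base 130 x 70 x 12, two cheeks 84 long, 40 high, with a 13 mm slot along x between them; the hook stands in it on the base and lifts straight out. Origin: centre of its underside.
- cup: Unglazed clay cup, 62 across, 55 high; bystander. Origin: centre of its underside.
- mug: White mug, 82 x 114 x 91 with its handle; bystander. Origin: centre of its underside.
- tub: White plastic tub, 88 across, 66 high; bystander. Origin: centre of its underside.
- clay_tool: Wooden modelling tool, 16 x 179 x 8, lying on the table between the box and the stand; bystander. Origin: centre of its underside.
- tile: Test tile with a blue patch, 63 x 40 x 8; bystander. Origin: centre of its underside.
There are look-alikes about, which are no part of the job. There is more than one size of the snap_hook; the job needs the larger.

How it is judged:
On the way, in this order (a step that is already met when the one before it is completed fails the run):
1. the stop button is pressed in (6 mm or more) (value of joint stop_button above 0.006 m), for 0.05 s.
2. the isolator lever is folded down flat (below 0.08 rad) (value of joint isolator_lever below 0.08 rad), for 0.2 s.
3. the snap hook is brought to the staple (within 120 mm), its gate shut and the lever down (distance between hook_mouth and staple_bar below 0.12 m and value of joint hook_gate below 0.15 rad and value of joint isolator_lever below 0.08 rad), for 0.05 s.
4. the gate is pressed in by the staple's bar (over 0.4 rad) (value of joint hook_gate above 0.4 rad and distance between hook_mouth and staple_bar below 0.06 m and value of joint isolator_lever below 0.08 rad), for 0.02 s.
5. the staple's bar is inside the hook and the gate has sprung shut (x of staple_bar in the frame of hook_mouth between -0.048 and 0.014 m and y of staple_bar in the frame of hook_mouth between -0.024 and 0.024 m and z of staple_bar in the frame of hook_mouth between 0.004 and 0.052 m and value of joint hook_gate below 0.15 rad and value of joint isolator_lever below 0.08 rad), for 0.2 s.
At the end, for the whole second after the job is handed in: The snap hook, once clipped over the cross-bar, is still on the staple, hanging or lying over (the middle of its inside within 100 mm of the bar's middle), the gate is shut (below 0.15 rad), the lever is folded flat (below 0.08 rad), the hook is let go and at rest (distance between hook_eye and staple_bar below 0.1 m and value of joint hook_gate below 0.15 rad and value of joint isolator_lever below 0.08 rad and linear speed of snap_hook below 0.03 m/s); the robot touches nothing.
It fails at once if a bystander (cup, mug, tub, clay tool or tile) is moved more than 40 mm (distance of any of cup, mug, tub, clay_tool, tile from where it was at the start of the episode above 0.04 m).
It also fails if it takes over 58 s, if anything falls off the work surface, if the arm or the gripper's body presses on something with over 40 N, if the wrist force passes 120 N, or if a joint passes its speed limit or range.

## Working session

There is one attempt and no reset: what is moved stays moved. The work goes in short steps, each a Python script; the robot and the scene stay as the last script left them, time stands still between calls to the robot, and variables do not carry over. Pictures are saved under pics/ and viewed, and the job is handed in when it is done.

```bash
ls; mkdir -p pics; python3 - <<'E'
from workcell import arm
import cv2
for n in ("side","top"):
    im=arm.capture(n); cv2.imwrite(f"pics/{n}0.png",im[:,:,::-1]); i=arm.camera_info(n); print(n,i)
print(arm.get_time(),arm.get_ee_pos(),arm.get_orientation())
E
```

```text
pics
side {'vfov': 53.81403185256607, 'cx': 260.88405868457545, 'cy': 184.33911138023913, 'origin': array([0.22715017, 0.80106437, 0.65378786]), 'orientation': array([[-0.94733601, -0.1351278 ,  0.29033594],
       [-0.31983378,  0.44494811, -0.83649718],
       [-0.0161504 , -0.88530314, -0.4647338 ]])}
top {'vfov': 53.83011293866527, 'cx': 259.7457274868555, 'cy': 189.60827234456377, 'origin': array([ 0.33231188, -0.16094202,  1.27433522]), 'orientation': array([[ 0.03863226, -0.97579997,  0.21522539],
       [-0.99924545, -0.03858937,  0.00440281],
       [ 0.00400915, -0.21523308, -0.97655448]])}
0.1 [ 0.13820875 -0.55796572  0.40389323] [[-1.67947962e-04  2.40394884e-01 -9.70675163e-01]
 [ 1.64208630e-03 -9.70673801e-01 -2.40394831e-01]
 [-9.99998638e-01 -1.63430621e-03 -2.31726458e-04]]
```

View pics/side0.png

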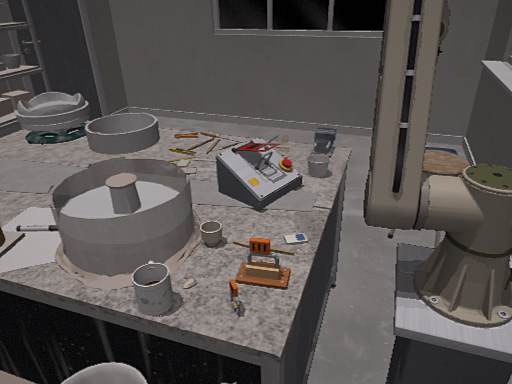

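View pics/top0.png

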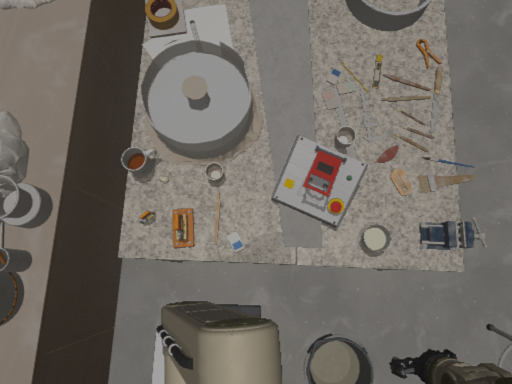

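The side view shows the box (about 260,175) and the hook in its stand (263,265). The top view shows the box at (320,180), the button at (336,206) and the stand at (183,228). I'll zoom in on these.

```bash
python3 - <<'E'
import cv2
t=cv2.imread("pics/top0.png"); s=cv2.imread("pics/side0.png")
cv2.imwrite("pics/a.png",cv2.resize(t[130:230,265:375],None,fx=6,fy=6,interpolation=cv2.INTER_CUBIC))
cv2.imwrite("pics/b.png",cv2.resize(s[125:215,205:315],None,fx=6,fy=6,interpolation=cv2.INTER_CUBIC))
h=cv2.resize(t[195:265,160:255],None,fx=6,fy=6,interpolation=cv2.INTER_CUBIC)
g=cv2.resize(s[220:300,220:315],None,fx=6,fy=6,interpolation=cv2.INTER_CUBIC)
cv2.imwrite("pics/c.png",h);cv2.imwrite("pics/d.png",g)
E
```

```text
(no output)
```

View pics/a.png

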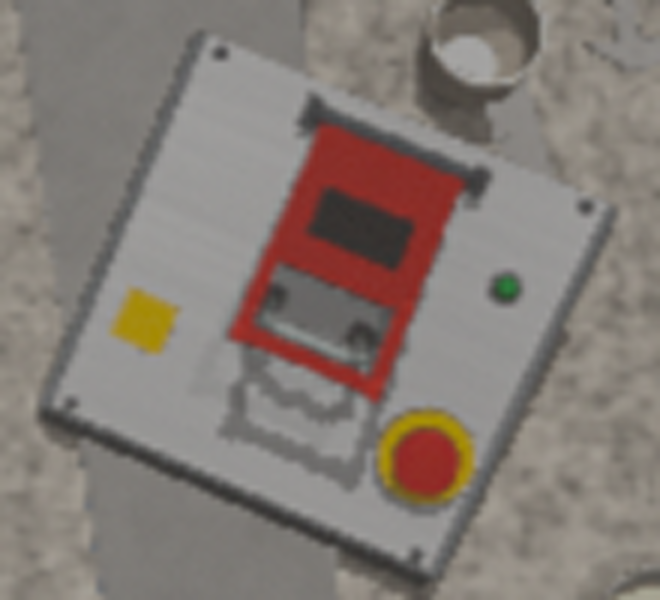

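View pics/b.png

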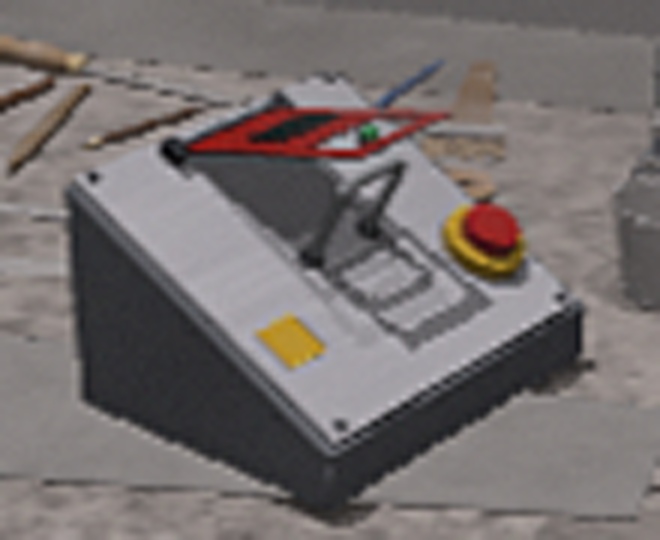

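View pics/c.png

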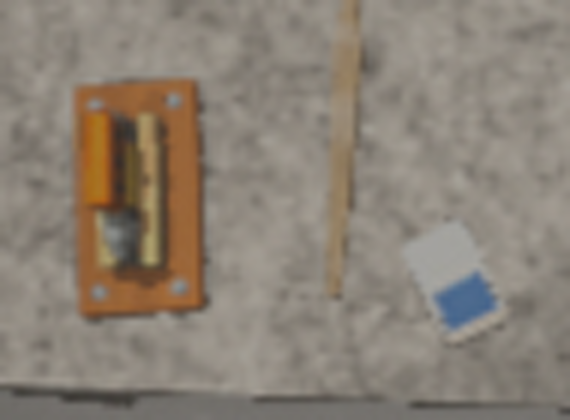

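View pics/d.png

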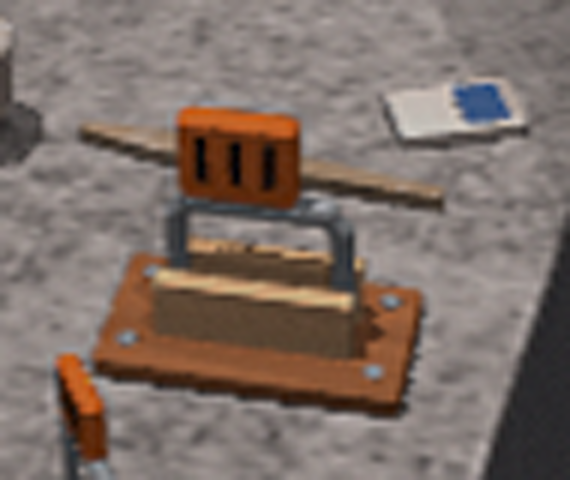

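```bash
cat > h.py <<'E'
import numpy as np, cv2
from workcell import arm
C={n:arm.camera_info(n) for n in("side","top")}
def ray(n,u,v):
    c=C[n]; f=192/np.tan(np.radians(c["vfov"])/2)
    d=c["orientation"]@np.array([(u-c["cx"])/f,(v-c["cy"])/f,1.]); return c["origin"],d/np.linalg.norm(d)
def proj(n,p):
    c=C[n]; f=192/np.tan(np.radians(c["vfov"])/2)
    q=c["orientation"].T@(np.asarray(p)-c["origin"]); return np.array([c["cx"]+f*q[0]/q[2],c["cy"]+f*q[1]/q[2]])
def tri(ps,pt):
    A=np.zeros((3,3));b=np.zeros(3);L=[]
    for n,p in(("side",ps),("top",pt)):
        o,d=ray(n,*p); M=np.eye(3)-np.outer(d,d); A+=M;b+=M@o;L.append((o,M))
    x=np.linalg.solve(A,b); return x,[np.linalg.norm(M@(x-o))for o,M in L]
def plane(n,uv,z):
    o,d=ray(n,*uv); return o+d*(z-o[2])/d[2]
E
python3 - <<'E'
from h import *
def c6(x,y,x0,y0): return ((x+.5)/6-.5+x0,(y+.5)/6-.5+y0)
T=lambda x,y:c6(x,y,265,130); S=lambda x,y:c6(x,y,205,125)
P={}
for k,s,t in [("BL",(95,177),(220,52)),("FL",(340,425),(70,404)),("FR",(560,297),(416,555)),("button",(493,228),(427,463)),("stick",(291,341),(145,320))]:
    P[k],e=tri(S(*s),T(*t)); print(k,P[k].round(4),np.round(e,4))
n=np.cross(P["FR"]-P["FL"],P["BL"]-P["FL"]);n/=np.linalg.norm(n);print(n,np.degrees(np.arccos(n[2])),np.arctan2(-n[1],-n[0]))
G=lambda x,y:c6(x,y,220,220); H=lambda x,y:c6(x,y,160,195)
# grip top: near long edge and far long edge corners
for k,s,t in [("stand far-left? ",(140,255),(80,88)),("near",(395,410),(203,305)),("frontleftbase",(97,365),(77,315))]:
    pass
for t in [(78,85),(200,78),(205,308),(82,317)]: print("base",plane("top",H(*t),.012).round(4))
for t in [(85,112),(108,112),(87,203),(110,206)]: print("grip",plane("top",H(*t),.12).round(4))
for s in [(178,108),(300,116),(297,133),(180,127)]: print("gripS",plane("side",G(*s),.116).round(4))
t=cv2.imread("pics/top0.png"); s=cv2.imread("pics/side0.png")
cv2.imwrite("pics/a2.png",cv2.resize(t[172:200,300:335],None,fx=20,fy=20,interpolation=cv2.INTER_CUBIC))
cv2.imwrite("pics/b2.png",cv2.resize(s[145:172,250:285],None,fx=20,fy=20,interpolation=cv2.INTER_CUBIC))
E
```

```text
BL [ 0.7489 -0.2805  0.1479] [0.0021 0.0021]
FL [ 0.5786 -0.2109  0.051 ] [0.0008 0.0008]
FR [ 0.5029 -0.4011  0.0494] [0.0007 0.0007]
button [ 0.5455 -0.3992  0.0904] [0.0015 0.0015]
stick [ 0.6206 -0.2494  0.0772] [0.0015 0.0015]
[-0.43545391  0.16604617  0.88476469] 27.777421830810642 -0.3642977072327729
base [0.5327 0.1363 0.012 ]
base [0.5394 0.0681 0.012 ]
base [0.4114 0.0555 0.012 ]
base [0.4038 0.1227 0.012 ]
grip [0.5017 0.1061 0.12  ]
grip [0.5022 0.0943 0.12  ]
grip [0.4551 0.1009 0.12  ]
grip [0.4541 0.0891 0.12  ]
gripS [0.5016 0.1032 0.116 ]
gripS [0.4531 0.0938 0.116 ]
gripS [0.4508 0.1049 0.116 ]
gripS [0.4964 0.115  0.116 ]
```

View pics/a2.png

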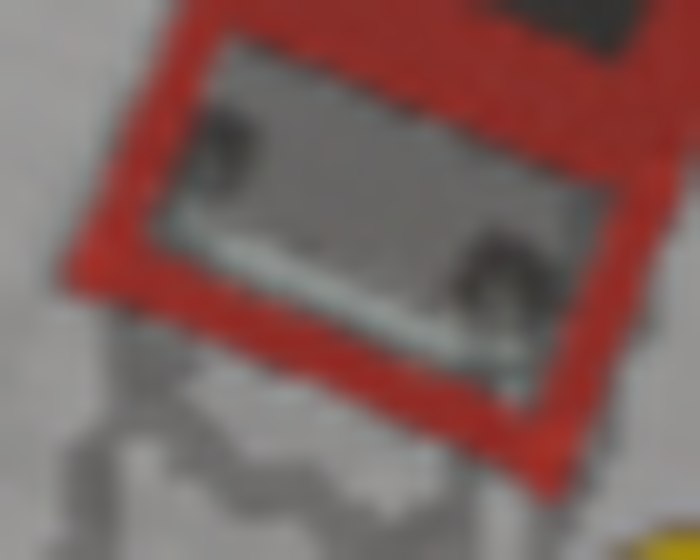

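View pics/b2.png

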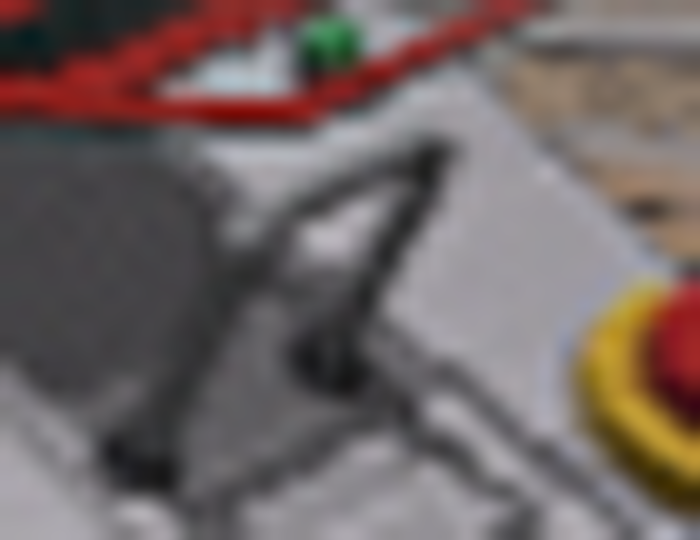

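```bash
cat > fit.py <<'E'
from h import *
from scipy.optimize import least_squares
def cz(x,y,x0,y0,f): return ((x+.5)/f-.5+x0,(y+.5)/f-.5+y0)
G=lambda x,y:cz(x,y,220,220,6); H=lambda x,y:cz(x,y,160,195,6)
T=lambda x,y:cz(x,y,265,130,6); S=lambda x,y:cz(x,y,205,125,6)
def Rf(yaw):
    c,s=np.cos(yaw),np.sin(yaw);Rz=np.array([[c,-s,0],[s,c,0],[0,0,1]])
    a=np.radians(28);return Rz@np.array([[np.cos(a),0,-np.sin(a)],[0,1,0],[np.sin(a),0,np.cos(a)]])
def fit():
    barT=cz(350,305,300,172,20);barS=cz(335,210,250,145,20)
    # params: staple foot pos on face (3), yaw, screw grid offset xc, half dims
    obs=[]
    def pts(q):
        F=q[:3];R=Rf(q[3]);g=lambda *p:F+R@np.array(p)
        xc,hx,hy=q[4:7]
        return dict(BL=g(xc+hx,hy,0),BR=g(xc+hx,-hy,0),FL=g(xc-hx,hy,0),FR=g(xc-hx,-hy,0),but=g(-.045,-.083,.023),bar=g(0,0,.061))
    O=[("BL","side",S(95,177)),("FL","side",S(340,425)),("FR","side",S(560,297)),("but","side",S(493,228)),("bar","side",barS),
       ("BL","top",T(220,52)),("BR","top",T(586,206)),("FL","top",T(70,404)),("FR","top",T(416,555)),("but","top",T(427,463)),("bar","top",barT)]
    def res(q):
        P=pts(q); return np.concatenate([proj(n,P[k])-uv for k,n,uv in O])
    r=least_squares(res,[.62,-.33,.1,-.37,0,.1,.1])
    return r,[(k,n) for k,n,_ in O]
if __name__=="__main__":
    r,O=fit();q=r.x
    print(q.round(4),np.degrees(q[3]))
    for o,e in zip(O,r.fun.reshape(-1,2)):print(o,e.round(2))
    F=q[:3];R=Rf(q[3]);print("bar",F+R@[0,0,.061],"but",F+R@[-.045,-.083,.023],"lever push",F+R@[.045,0,.01])
    print(tri(cz(335,210,250,145,20),cz(350,305,300,172,20)))
    print("grip top",tri(G(239,121),H(97.5,158)))
E
python3 fit.py
```

```text
[ 0.6226 -0.3398  0.0934 -0.3803  0.0059  0.1044  0.102 ] -21.79216416408508
('BL', 'side') [-0.98  0.41]
('FL', 'side') [-0.33  0.67]
('FR', 'side') [-0.44  0.38]
('but', 'side') [-0.3  -0.46]
('bar', 'side') [ 0.56 -1.32]
('BL', 'top') [0.34 0.37]
('BR', 'top') [-0.1   0.09]
('FL', 'top') [0.58 0.17]
('FR', 'top') [ 0.22 -0.02]
('but', 'top') [-0.14  0.57]
('bar', 'top') [-0.46  0.15]
bar [ 0.59597245 -0.32917656  0.14723157] but [ 0.54483126 -0.39811763  0.09255334] lever push [ 0.65509766 -0.35281558  0.12332746]
(array([ 0.59836206, -0.33142768,  0.14105128]), [np.float64(0.00040606343020334936), np.float64(0.0004060634302034605)])
grip top (array([0.47824058, 0.09910566, 0.11204406]), [np.float64(0.0010901805351325173), np.float64(0.0010901805351324696)])
```

```bash
cat > geo.py <<'E'
from fit import *
q=fit()[0].x; F=q[:3]; R=Rf(q[3]); n=R[:,2]
fp=lambda x,y,z:F+R@np.array([x,y,z])
def tool(s=1,yaw=None):  # tool x=-n, tool y=s*face y
    X=-n;Y=s*R[:,1];return np.column_stack([X,Y,np.cross(X,Y)])
def tool2(s=1): # jaws along face x
    X=-n;Y=s*R[:,0];return np.column_stack([X,Y,np.cross(X,Y)])
E
python3 - <<'E'
from geo import *
for s,t in [((315,115),(65,290))]:
    p,e=tri(cz(*s,250,145,20),cz(*t,300,172,20)); l=R.T@(p-F); print("tip",l,e,np.arctan2(l[2]-.004,.1-l[0]))
np.set_printoptions(precision=3,suppress=True)
for nm,p in [("but",fp(-.045,-.083,.023+.173+.04)),("butdown",fp(-.045,-.083,.02+.16)),("lev",fp(.05,0,.28)),("levdown",fp(.045,0,.17)),("hook",fp(0,0,.061+.234+.1)),("hookd",fp(0,0,.061+.19))]:
    for s in(1,-1):
        print(nm,s,p,arm.ik(p,tool(s)),arm.ik(p,tool2(s)))
for s in(1,-1):
    a=np.radians(5.9);Y=s*np.array([-np.sin(a),np.cos(a),0]);X=np.array([0,0,-1.])
    print(arm.ik([.4785,.0978,.096+.155],np.column_stack([X,Y,np.cross(X,Y)])))
E
```

```text
tip [-0.00639038  0.03925414  0.10064323] [np.float64(0.001593555286268404), np.float64(0.0015935552862682716)] 0.7374274024378484
but 1 [ 0.452 -0.361  0.281] [-0.861  0.207 -0.492  0.431  0.219 -0.431] [-0.861  0.207 -0.492  0.431  0.219  1.139]
but -1 [ 0.452 -0.361  0.281] [-0.861  0.207 -0.492  0.431  0.219  2.71 ] [-0.861  0.207 -0.492  0.431  0.219 -2.002]
butdown 1 [ 0.476 -0.371  0.231] [-0.838  0.308 -0.499  0.319  0.209 -0.411] [-0.838  0.308 -0.499  0.319  0.209  1.16 ]
butdown -1 [ 0.476 -0.371  0.231] [-0.838  0.308 -0.499  0.319  0.209  2.731] [-0.838  0.308 -0.499  0.319  0.209 -1.981]
lev 1 [ 0.541 -0.307  0.364] [-0.673  0.205 -0.275  0.62   0.136 -0.26 ] [-0.673  0.205 -0.275  0.62   0.136  1.311]
lev -1 [ 0.541 -0.307  0.364] [-0.673  0.205 -0.275  0.62   0.136  2.882] [-0.673  0.205 -0.275  0.62   0.136 -1.831]
levdown 1 [ 0.585 -0.325  0.265] [-0.65   0.371 -0.31   0.416  0.126 -0.24 ] [-0.65   0.371 -0.31   0.416  0.126  1.331]
levdown -1 [ 0.585 -0.325  0.265] [-0.65   0.371 -0.31   0.416  0.126  2.902] [-0.65   0.371 -0.31   0.416  0.126 -1.811]
hook 1 [ 0.45  -0.271  0.442] [-0.734 -0.019 -0.328  0.799  0.163 -0.315] [-0.734 -0.019 -0.328  0.799  0.163  1.255]
hook -1 [ 0.45  -0.271  0.442] [-0.734 -0.019 -0.328  0.799  0.163  2.826] [-0.734 -0.019 -0.328  0.799  0.163 -1.886]
hookd 1 [ 0.513 -0.296  0.315] [-0.69   0.189 -0.425  0.489  0.143 -0.275] [-0.69   0.189 -0.425  0.489  0.143  1.296]
hookd -1 [ 0.513 -0.296  0.315] [-0.69   0.189 -0.425  0.489  0.143  2.867] [-0.69   0.189 -0.425  0.489  0.143 -1.846]
[ 0.037  0.253 -0.434  0.883  0.    -0.066]
[ 0.037  0.253 -0.434  0.883  0.     3.076]
```

```bash
cat > press.py <<'E'
from geo import *
def push(x,y,d0,dmin,fstop,step=.002,speed=.05):
    """descend along -n from TCP height d0 until force"""
    f0=arm.get_wrist_force()@n; d=d0
    while d>dmin:
        d-=step; arm.move_straight(fp(x,y,d),speed=speed)
        f=arm.get_wrist_force()@n-f0
        print(round(d,4),round(f,2),end="; ")
        if f>fstop: break
    print("t",arm.get_time()); return d
E
python3 - <<'E'
from press import *
arm.grab(40)
arm.reach(fp(-.045,-.083,.023+.173+.06),tool(1)); print(arm.get_time(),arm.get_grip_width())
arm.move_straight(fp(-.045,-.083,.023+.173+.010),speed=.15); print(arm.get_time())
d=push(-.045,-.083,.206,.165,9)
cv2.imwrite("pics/s1.png",arm.capture("side")[:,:,::-1])
E
```

```text
2.5083 0.00025750064335368643
2.9917
0.204 -0.51; 0.202 -0.6; 0.2 2.22; 0.198 2.85; 0.196 4.11; 0.194 9.04; t 4.4917
```

```bash
python3 - <<'E'
from press import *
f0=arm.get_wrist_force()@n
arm.move_straight(fp(-.045,-.083,.193),speed=.05); arm.wait(.15); print(arm.get_wrist_force()@n-f0, arm.get_wrist_force()@n)
p=arm.get_ee_pos(); print(R.T@(p-F))
cv2.imwrite("pics/s1b.png",cv2.resize(arm.capture("side")[100:220,200:340,::-1],None,fx=5,fy=5))
E
```

```text
9.212206580786631 17.856143191076917
[-0.04475822 -0.08301128  0.19437372]
```

View pics/s1b.png

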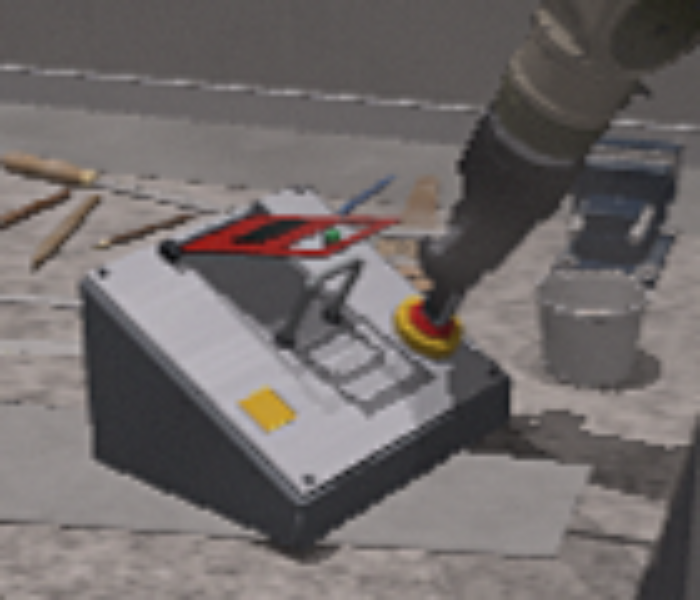

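Seen in the picture: the fingertips are centred on the button (about 432,325) and have bottomed out, since the force jumped to 18 N with no further travel. Next is the lever.

```bash
python3 - <<'E'
from press import *
arm.move_straight(fp(-.045,-.083,.26),speed=.2)
arm.reach(fp(.052,0,.31),tool(1)); print(arm.get_time(), R.T@(arm.get_ee_pos()-F))
arm.move_straight(fp(.050,0,.26),speed=.2)
f0=arm.get_wrist_force()@n
for d in np.arange(.25,.19,-.01):
    arm.move_straight(fp(.048,0,d),speed=.1); print(round(d,3),round(arm.get_wrist_force()@n-f0,2),end="; ")
d=push(.046,0,.2,.165,12)
print(R.T@(arm.get_ee_pos()-F))
arm.wait(.2)
cv2.imwrite("pics/s2.png",cv2.resize(arm.capture("side")[100:220,200:340,::-1],None,fx=5,fy=5))
E
```

```text
6.0833 [5.03807016e-02 2.92469285e-04 3.07925023e-01]
0.25 -0.01; 0.24 0.13; 0.23 -0.16; 0.22 -0.1; 0.21 -0.15; 0.2 -0.56; 0.198 0.4; 0.196 0.93; 0.194 0.6; 0.192 1.06; 0.19 1.3; 0.188 0.22; 0.186 5.7; 0.184 21.74; t 9.9833
[4.61502009e-02 6.24568090e-05 1.86199041e-01]
```

View pics/s2.png

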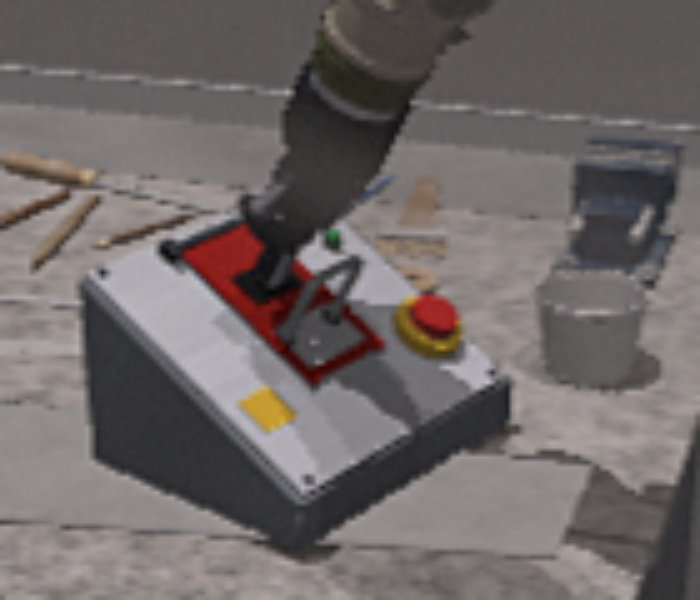

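The lever plate now lies flat with the staple standing through its slot (about 320,300), and the button is back out. I'll retreat, re-measure the bar and move over the hook.

```bash
python3 - <<'E'
from press import *
arm.move_straight(fp(.046,0,.33),speed=.3)
arm.ungrasp()
a=np.radians(5.9);Y=np.array([-np.sin(a),np.cos(a),0]);X=np.array([0,0,-1.])
arm.reach([.4785,.0978,.096+.155+.12],np.column_stack([X,Y,np.cross(X,Y)]))
print(arm.get_time(),arm.get_ee_pos())
s=arm.capture("side");t=arm.capture("top")
cv2.imwrite("pics/s3.png",s[:,:,::-1]);cv2.imwrite("pics/t3.png",t[:,:,::-1])
cv2.imwrite("pics/s3a.png",cv2.resize(s[140:180,240:290,::-1],None,fx=14,fy=14,interpolation=cv2.INTER_CUBIC))
cv2.imwrite("pics/t3a.png",cv2.resize(t[165:205,295:345,::-1],None,fx=14,fy=14,interpolation=cv2.INTER_CUBIC))
cv2.imwrite("pics/s3h.png",cv2.resize(s[170:300,200:330,::-1],None,fx=4.5,fy=4.5,interpolation=cv2.INTER_CUBIC))
E
```

```text
13.2583 [0.47889322 0.09718446 0.37110841]
```

View pics/s3a.png

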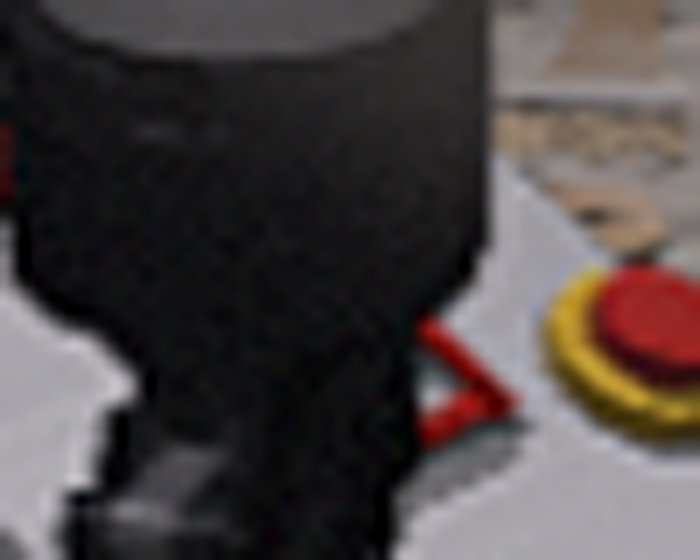

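View pics/t3a.png

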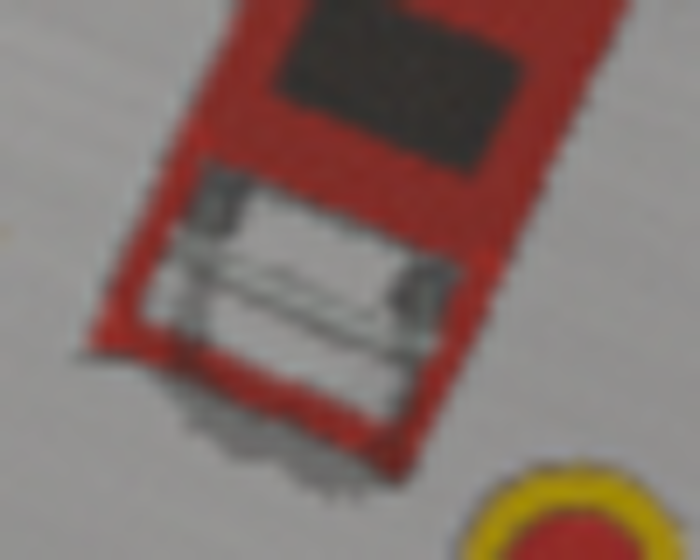

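View pics/s3h.png

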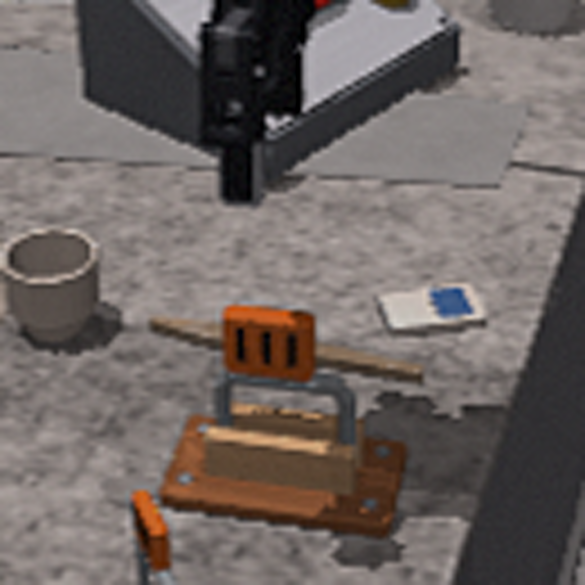

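View pics/t3.png

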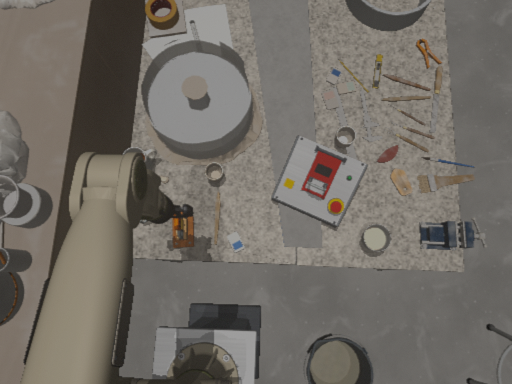

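The top view shows the lever flat with the bar across its slot at about (316.5,185.8), within 2 mm of the fit. The hook stands undisturbed under the open gripper. Grasping it now.

```bash
python3 - <<'E'
from press import *
arm.move_straight([.4785,.0978,.253],speed=.15)
print(arm.get_ee_pos(),arm.get_wrist_force())
arm.grab(70)
print(arm.get_grip_width(),arm.get_ee_pos(),arm.get_time())
cv2.imwrite("pics/s4.png",cv2.resize(arm.capture("side")[170:300,200:330,::-1],None,fx=4.5,fy=4.5,interpolation=cv2.INTER_CUBIC))
arm.move_straight([.4785,.0978,.40],speed=.2); print(arm.get_grip_width(),arm.get_wrist_force(),arm.get_ee_pos(),arm.get_time())
s=arm.capture("side");t=arm.capture("top")
cv2.imwrite("pics/s5f.png",s[:,:,::-1]);cv2.imwrite("pics/t5f.png",t[:,:,::-1])
cv2.imwrite("pics/s5.png",cv2.resize(s[150:280,200:330,::-1],None,fx=4.5,fy=4.5,interpolation=cv2.INTER_CUBIC))
E
```

```text
[0.47897203 0.09772605 0.25369002] [-0.53432891 -0.28917665  0.13749633]
0.013246590721149209 [0.47855706 0.09794838 0.25331233] 14.9417
0.013132470327869223 [ 0.07832375 -0.63594268 -1.97124003] [0.47812073 0.09773342 0.39869208] 15.875
```

View pics/s4.png

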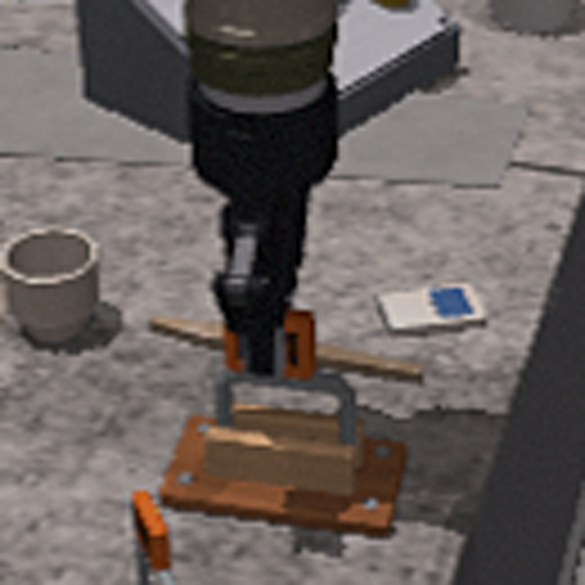

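View pics/s5.png

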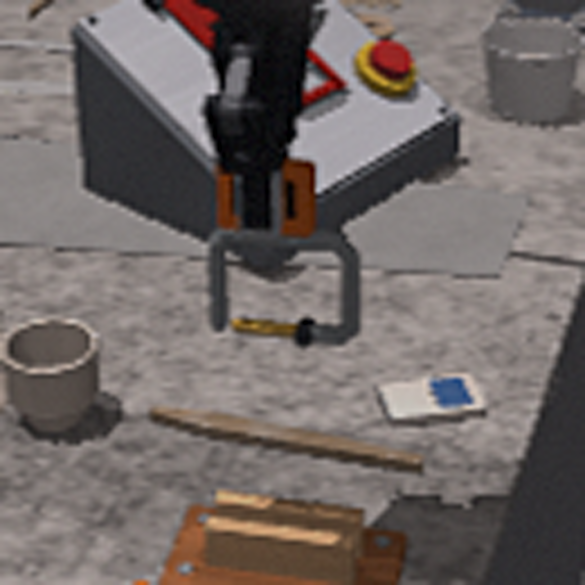

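The hook hangs upright in the jaws with its gate shut (brass, about 265,326) and its nose towards +x. I'll measure its place in the tool from this view.

```bash
python3 - <<'E'
from press import *
p=arm.get_ee_pos();M=arm.get_orientation();print(M.round(3))
X,Y,Z=M.T
hx=np.cross(Y,-X) # hook z = -X ; x = y cross z
print("hx",hx)
c=lambda x,y:cz(x,y,200,150,4.5)
for nm,uv in dict(noseL=(210,290),noseLb=(218,331),tailR=(360,290),gripL=(218,200),gripR=(316,200),under=(330,344),spineTop=(280,229),gripbotR=(300,237),griptopR=(300,160),gripbotL=(225,228),postLin=(229,290),postRin=(342,290),spinelow=(290,247)).items():
    o,d=ray("side",*c(*uv)); 
    P=o+d*((p-o)@Y/(d@Y)); l=P-p; print(nm,"hx",round(l@hx*1000,1),"down",round(l@X*1000,1))
E
```

```text
[[-0.003 -0.103  0.995]
 [-0.     0.995  0.103]
 [-1.     0.    -0.003]]
hx [ 0.9947061   0.10270983 -0.00323359]
noseL hx 30.7 down 217.9
noseLb hx 27.3 down 242.9
tailR hx -48.7 down 208.3
gripL hx 24.4 down 163.5
gripR hx -26.2 down 158.3
under hx -32.9 down 243.3
spineTop hx -7.5 down 177.0
gripbotR hx -17.8 down 180.5
griptopR hx -18.4 down 136.5
gripbotL hx 21.3 down 179.5
postLin hx 20.4 down 216.6
postRin hx -39.3 down 209.5
spinelow hx -12.5 down 187.0
```

```bash
python3 - <<'E'
from press import *
arm.move_straight([.46,.08,.44],speed=.2)
arm.reach(fp(-.007,0,.061+.2365+.10),tool(1))
arm.move_straight(fp(-.007,0,.061+.2365+.035),speed=.15); arm.wait(.3)
p=arm.get_ee_pos();print((R.T@(p-F)).round(4),(R.T@arm.get_orientation()).round(3),arm.get_wrist_force()@n,arm.get_grip_width(),arm.get_time())
s=arm.capture("side");t=arm.capture("top")
cv2.imwrite("pics/s6f.png",s[:,:,::-1]);cv2.imwrite("pics/t6f.png",t[:,:,::-1])
cv2.imwrite("pics/s6.png",cv2.resize(s[90:200,210:320,::-1],None,fx=5.4,fy=5.4,interpolation=cv2.INTER_CUBIC))
cv2.imwrite("pics/t6.png",cv2.resize(t[140:240,270:370,::-1],None,fx=6,fy=6,interpolation=cv2.INTER_CUBIC))
E
```

```text
[-6.500e-03 -1.000e-04  3.335e-01] [[ 0.002 -0.     1.   ]
 [-0.001  1.     0.   ]
 [-1.    -0.001  0.002]] -0.8386088116814425 0.013666600152855242 18.6667
```

View pics/s6.png

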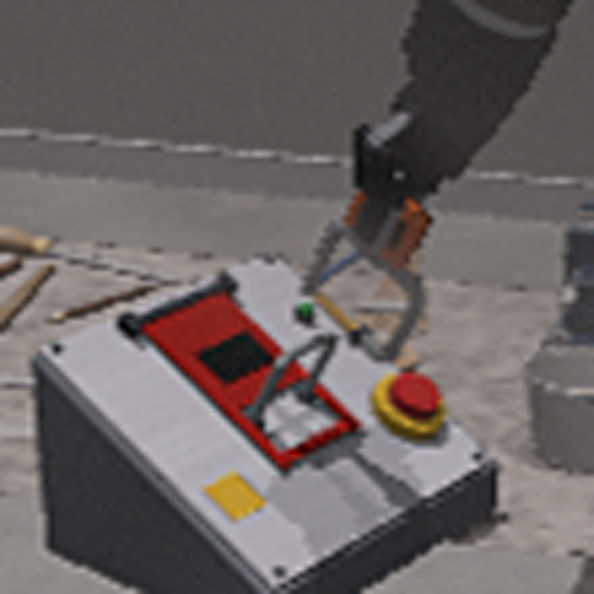

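View pics/t6.png

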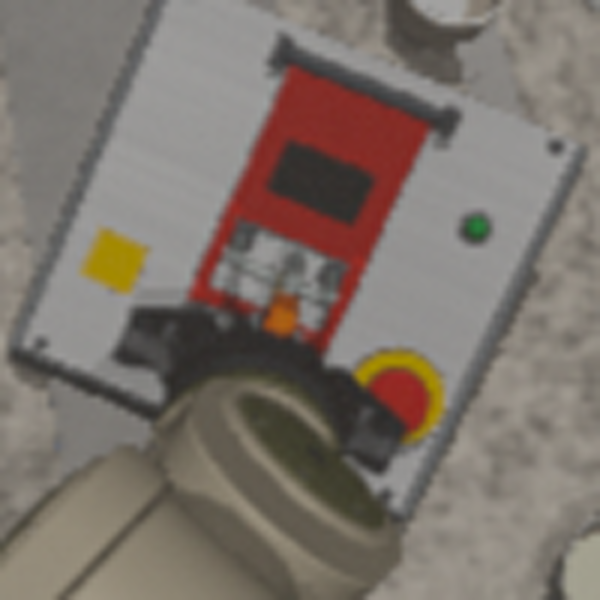

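```bash
python3 - <<'E'
from press import *
p=arm.get_ee_pos()
c=lambda x,y:cz(x,y,210,90,5.4)
for nm,uv in dict(barmid=(301,354),barL=(271,370),barR=(330,339),gatetip=(317,293),pivot=(362,336),tailOut=(419,320),tailcorner=(378,358),nosetip=(308,289)).items():
    o,d=ray("side",*c(*uv)); Y=R[:,1]; y0={'barL':.026,'barR':-.026}.get(nm,0)
    P=o+d*((fp(0,y0,0)-o)@Y/(d@Y)); print(nm,(R.T@(P-F)*1000).round(1))
print("pred bar",[( (np.array(proj("side",fp(0,y,.061)))-[210,90])*5.4).round(0) for y in(-.026,0,.026)])
print("pred top",[( (np.array(proj("top",fp(0,y,.061)))-[270,140])*6).round(0) for y in(-.026,0,.026)])
s=cv2.imread("pics/s6f.png");t=cv2.imread("pics/t6f.png")
a=cv2.resize(s[140:180,245:285],None,fx=14,fy=14,interpolation=cv2.INTER_CUBIC)
b=cv2.resize(t[170:200,300:335],None,fx=16,fy=16,interpolation=cv2.INTER_CUBIC)
cv2.imwrite("pics/s6z.png",a);cv2.imwrite("pics/t6z.png",b)
E
```

```text
barmid [ 2.6 -0.  51.5]
barL [ 3.8 26.  47.7]
barR [  1.5 -26.   54.8]
gatetip [11.6  0.  97.3]
pivot [-29.   -0.   96.8]
tailOut [-57.   -0.  136.1]
tailcorner [-45.4  -0.   92.7]
nosetip [18.5  0.  94.7]
pred bar [array([333., 331.]), array([307., 344.]), array([280., 357.])]
pred top [array([327., 302.]), array([279., 282.]), array([232., 261.])]
```

View pics/s6z.png

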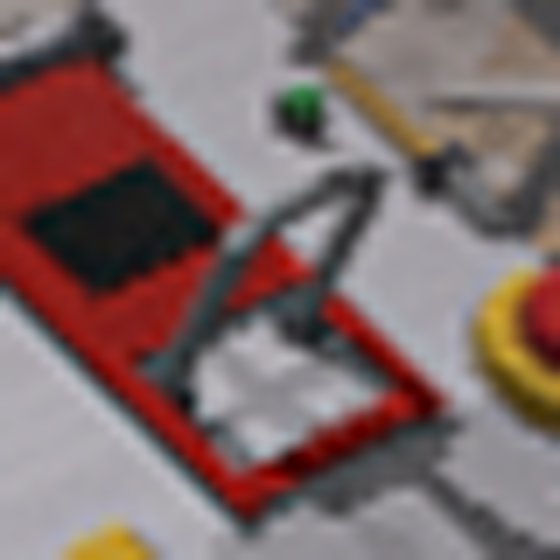

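View pics/t6z.png

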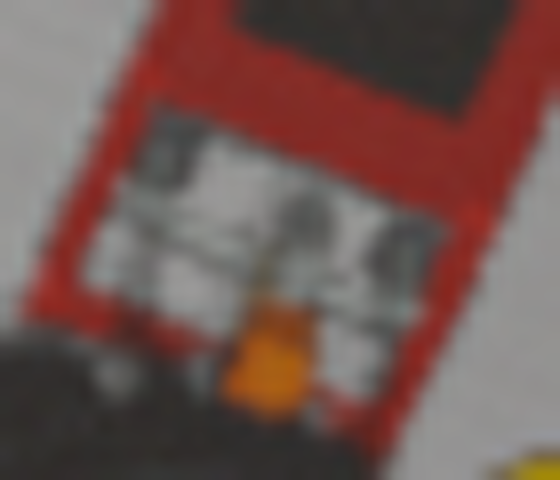

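```bash
python3 - <<'E'
from press import *
P,e=tri((266.3,154.2),(316.3,185.7)); print((R.T@(P-F)*1000).round(1),e)
f0=arm.get_wrist_force()@n
x=-.0055; top=.061+.2365
for ins in list(np.arange(-.026,.030,.004))+list(np.arange(.032,.060,.002)):
    arm.move_straight(fp(x,0,top-ins),speed=.06)
    w=R.T@arm.get_wrist_force(); a=R.T@(arm.get_ee_pos()-F)
    print(round(ins*1000),round((top-a[2])*1000,1),(w-[0,0,f0]).round(1))
    if w[2]-f0>14 or ins>.048 and w[2]-f0>9: break
print(arm.get_time(),arm.get_grip_width())
s=arm.capture("side");t=arm.capture("top")
cv2.imwrite("pics/s7.png",cv2.resize(s[90:200,210:320,::-1],None,fx=5.4,fy=5.4,interpolation=cv2.INTER_CUBIC))
cv2.imwrite("pics/t7.png",cv2.resize(t[140:240,270:370,::-1],None,fx=6,fy=6,interpolation=cv2.INTER_CUBIC))
E
```

```text
[ 1.6  1.4 58.1] [np.float64(0.0011884456046694454), np.float64(0.0011884456046695638)]
-26 -25.3 [-1.2 -0.4 -0.3]
-22 -21.6 [-0.6 -0.6 -0.6]
-18 -17.7 [-1.6  0.3 -0.1]
-14 -13.7 [-1.1  0.3 -0.1]
-10 -10.0 [-0.1 -0.3  2. ]
-6 -5.9 [-1.   0.2  2.4]
-2 -1.8 [-0.6 -0.3  2.8]
2 2.3 [-1.3 -0.1  2.7]
6 6.4 [-1.8  1.3  2. ]
10 10.4 [-2.5 -0.5  3.3]
14 14.5 [-3.2 -1.3  2.5]
18 18.5 [-3.9  0.3  2. ]
22 22.7 [-4.3 -1.5  0.2]
26 26.9 [-6.7 -1.6 -1.8]
32 31.8 [-0.1 -0.6 -0.2]
34 33.7 [-0.7 -0.6 -0.8]
36 36.1 [-1.2 -0.1  0.5]
38 38.2 [-0.5  1.1 -0.5]
40 40.2 [ 0.1  0.4 -0.4]
42 41.5 [-1.7  0.5  5.8]
44 42.0 [-5.6  0.7 22. ]
24.0667 0.013177738685355241
```

View pics/s7.png

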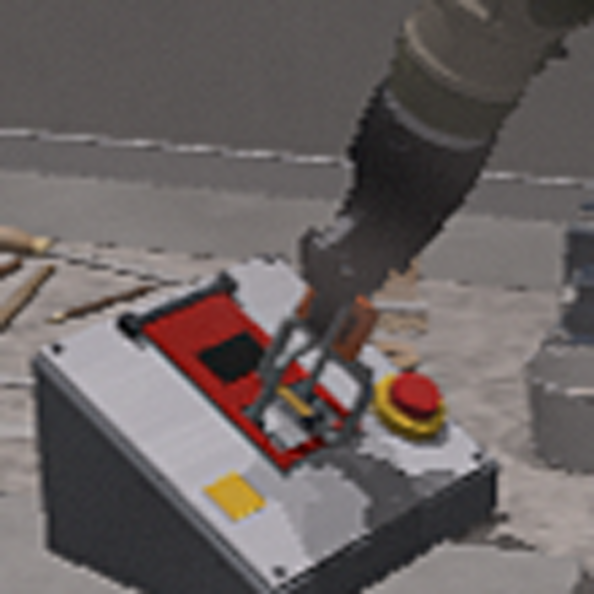

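The force trace shows the gate touching at −10 mm, snapping past the bar at about 30 mm, and the spine meeting the bar at 42 mm. I'll back off 2.5 mm and check the gate before letting go.

```bash
python3 - <<'E'
from press import *
arm.move_straight(fp(-.0055,0,.061+.2365-.0395),speed=.05); arm.wait(.3)
print(R.T@arm.get_wrist_force(),arm.get_time())
s=arm.capture("side")
cv2.imwrite("pics/s8.png",cv2.resize(s[135:185,245:290,::-1],None,fx=12,fy=12,interpolation=cv2.INTER_CUBIC))
E
```

```text
[-0.75938565 -0.80552481 -0.435852  ] 24.7167
```

View pics/s8.png

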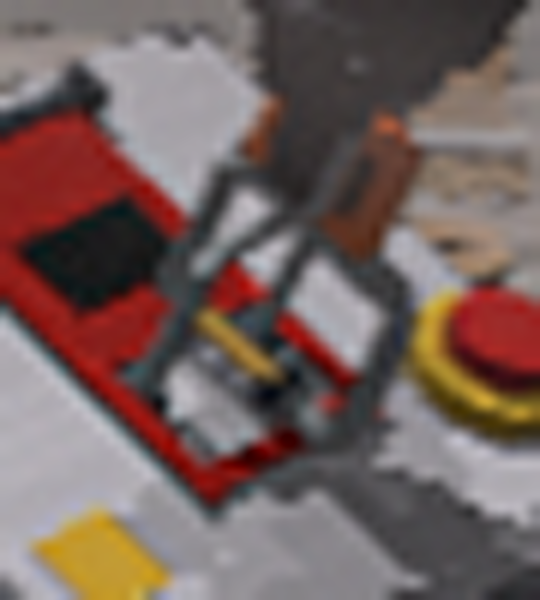

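The gate (200–280, 315–375) is shut and lies below the bar, and the frame is closed around it. Releasing.

```bash
python3 - <<'E'
from press import *
arm.ungrasp(); arm.wait(.3); print(R.T@arm.get_wrist_force(),arm.get_grip_width())
cv2.imwrite("pics/s9a.png",cv2.resize(arm.capture("side")[90:200,210:320,::-1],None,fx=5.4,fy=5.4,interpolation=cv2.INTER_CUBIC))
a=R.T@(arm.get_ee_pos()-F)
arm.move_straight(fp(a[0],a[1],a[2]+.04),speed=.06)
print(R.T@arm.get_wrist_force())
arm.move_straight(fp(a[0],a[1],a[2]+.16),speed=.15); arm.wait(1.)
print(R.T@arm.get_wrist_force(),arm.get_time())
s=arm.capture("side");t=arm.capture("top")
cv2.imwrite("pics/s9.png",cv2.resize(s[90:200,210:320,::-1],None,fx=5.4,fy=5.4,interpolation=cv2.INTER_CUBIC))
cv2.imwrite("pics/t9.png",cv2.resize(t[140:240,270:370,::-1],None,fx=6,fy=6,interpolation=cv2.INTER_CUBIC))
E
```

```text
[ 0.76680894  0.50494251 -0.20371583] 0.0855719876117809
[-0.53067659  0.20414856  0.18426316]
[-0.39206814  0.17236409  0.42086555] 28.575
```

View pics/s9.png

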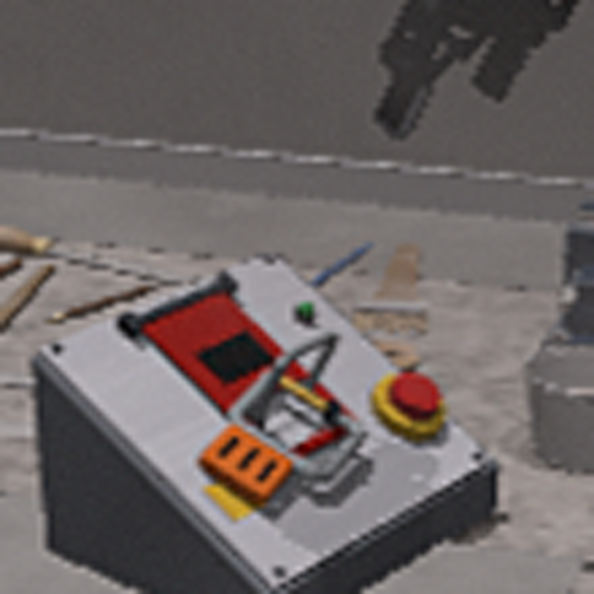

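View pics/t9.png

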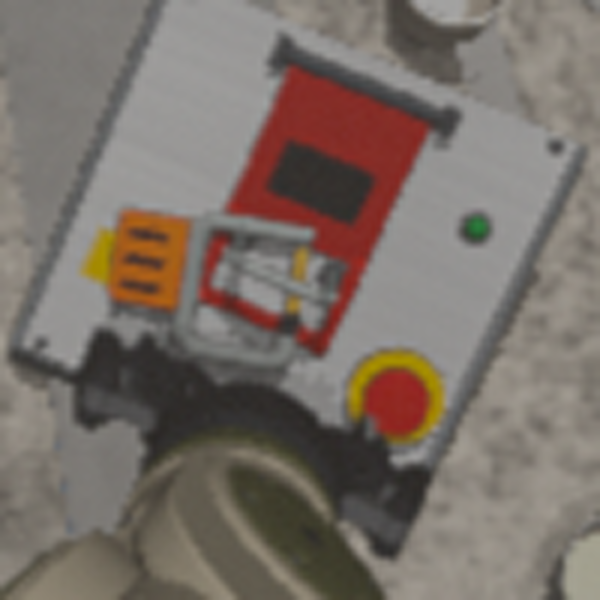

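View pics/s9a.png

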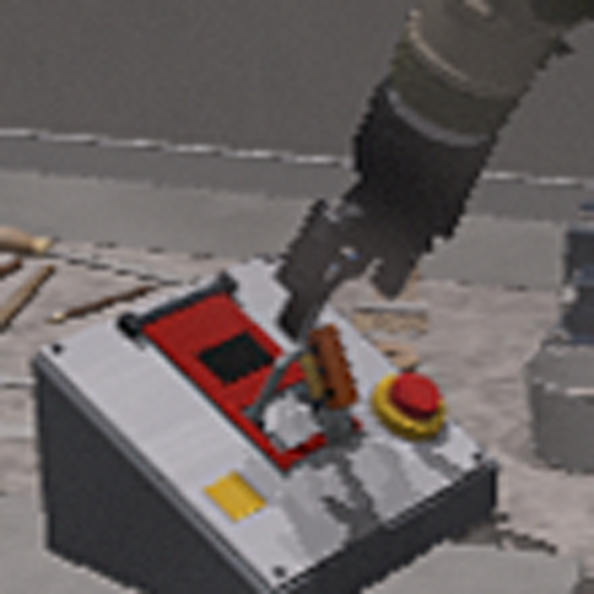

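```bash
python3 - <<'E'
from press import *
a=arm.capture("top").astype(int); s1=arm.capture("side").astype(int); arm.wait(.6); b=arm.capture("top").astype(int); s2=arm.capture("side").astype(int)
print(abs(a-b)[140:240,270:370].max(),abs(s1-s2)[140:200,210:320].max(),arm.get_qvel().round(4))
t=b.astype(np.uint8)
cv2.imwrite("pics/t10.png",cv2.resize(t[165:205,290:335,::-1],None,fx=14,fy=14,interpolation=cv2.INTER_CUBIC))
cv2.imwrite("pics/s10.png",cv2.resize(s2.astype(np.uint8)[145:190,240:290,::-1],None,fx=12,fy=12,interpolation=cv2.INTER_CUBIC))
E
```

```text
18 11 [-0.0016 -0.0005  0.0008  0.0011  0.0014 -0.0002]
```

View pics/t10.png

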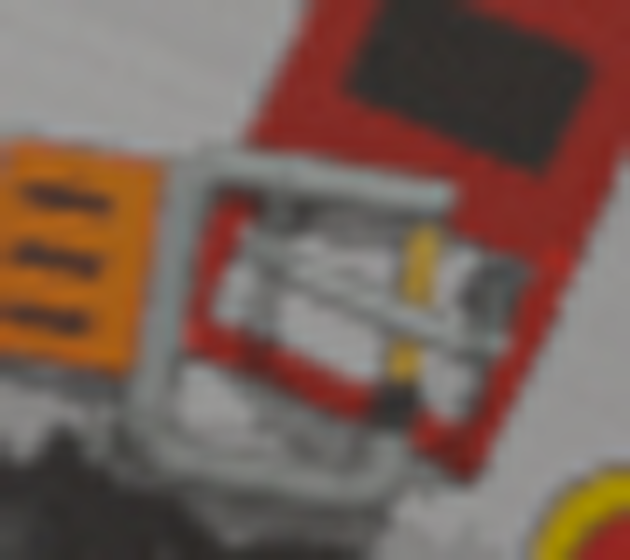

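View pics/s10.png

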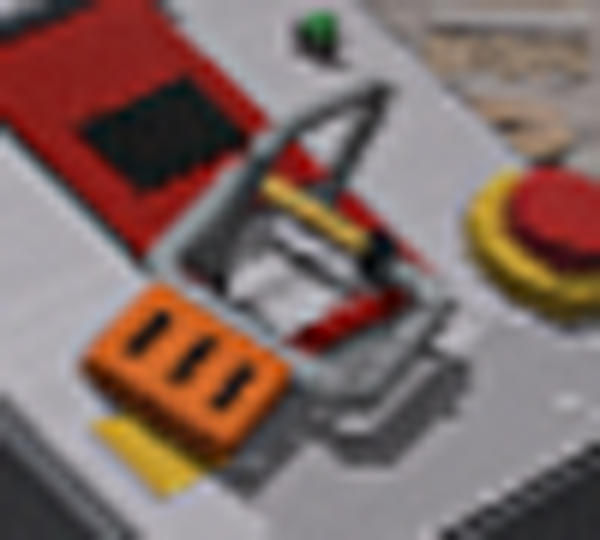

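The hook lies flat round the staple's left leg. The gate (brass, 425,230 to 400,375 in the top crop) is shut, passing under the bar inside the staple. The lever is flat, nothing moves, and the gripper is clear.

```bash
python3 - <<'E'
from workcell import arm
arm.hand_in(); print(arm.get_time())
E
```

```text
the job is handed in; nothing more can be done
the job is handed in; nothing more can be done
```

The job is done and handed in at about 30 s of the 58 s allowed; no verdict was reported.

- **Button:** I pressed it to its stop. The force rose to about 18 N, with about 7 mm of travel.
- **Lever:** I folded it flat, with a hard stop at about 22 N, and the staple stands through its slot.
- **Hook:** I lifted the hook from the stand and pushed it over the bar. The gate touched, snapped past at about 30 mm, and the spine then met the bar. I backed off 2.5 mm and let go.

**Last checks:** The hook lies captive round the staple's left leg with the gate shut and the lever flat. Two pairs of pictures 0.6 s apart differed only by noise. The gripper is open and about 160 mm back, reading near-zero force. I did not measure the bystanders' positions again at the end, but no move went near them.

**Disagreement:** All three contacts came about 5 mm farther out of the face than my camera fit and the 173 mm fingertip length predicted. I relied on the force readings there instead.

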